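# Empty and close the plate tank

### The arm

A 6-joint arm with a two-finger parallel gripper is mounted at the origin on the work surface. World frame = base frame: x ahead of the robot, y to its left, z up, the work surface at z = 0. Lengths are in m, angles in rad, forces in N, time in s.
With the tool pointing down it reaches from about 0.35 to 0.8 m from the base axis. Payload 7.3 kg.
Tool frame: the origin (TCP) lies between the finger pads; the fingertips stand 25 mm ahead of it and the grasp point (between the pads) lies 6 mm ahead of it (r.tip_extent is the distance from the TCP to the fingertips, in m); z points along the fingers, y is the line along which they close (so a half turn about z gives the same grasp; the last joint's range is limited). The gripper opens to 85 mm and grips with 20 to 120 N. Pads are 22 mm wide; open, the fingers measure 114 mm over their backs; the gripper's body (76 mm by 85 mm) begins 54 mm behind the grasp point. The pads swing forward as they close: fully open they stand 13 mm farther back than shut.
Start: joints at [1.013, 0.342, 1.524, -0, 1.275, -0.146], TCP at [0.21, 0.481, 0.256] pointing down, gripper open.
Joint ranges: [-2.53, 2.53], [-0.77, 2.02], [0.04, 2.7], [-1, 4.14], [0.28, 2.66], [-3.11, 3.11]. Speed limits (rad/s): [2.57, 2.57, 3.14, 3.14, 3.14, 3.14].

### API

Orientations are given as a unit quaternion [x, y, z, w].
In Python, from workcell import r, command_gripper, optics gives the robot as it stands. The module is installed in compiled form; this text tells all that it offers. Calls block until the motion is done:
- r.reach(position, orientation): joint-space move of the TCP to a pose.
- r.move_straight(position, orientation=None, speed=0.15, max_force=None): straight line of the TCP; orientation=None keeps the orientation; speed is the mean speed in m/s. With max_force (N) it stops when the force on the tool has changed by that much, and returns True; else False.
- r.movej(angles): joint-space move.
- command_gripper(opening, force=None): finger opening in m; force is the grip in N (None keeps the last); returns when the fingers have stopped.
- r.hold(seconds).
- r.solve_ik(position, orientation): joint angles nearest the present ones, or None.
- r.read_state(): the state.
- optics.get_image(name): name is "side" or "top"; returns (picture, depth): 384x512x3 uint8, red, green, blue; 384x512 float32, m along the optical axis (not along the pixel's ray), 0 where there is no reading.
- optics.camera_model(name): a dict with "K" (3x3 intrinsics, pixels), "R" (3x3) and "t" (3): a world point X has camera coordinates R X + t. Camera axes: x right, y down, z forward; pixel columns grow to the right and rows downward; lengths in m; the calibration is good to about 2 mm. A picture is of the moment at which its call begins. camera_model takes no time and is no camera call.
A pose or a line that the arm cannot do raises r.PlanningError and nothing moves.
- r.finish_job(): hands the job in; it is judged then, once.
The state is a dict: "time_s": time; "joint_positions": joint angles; "dq": joint speeds; "tau": joint torques, N m; "eef_pos": TCP position; "eef_rot": TCP orientation; "contact_force": force on the tool from outside, world axes, zero at the start; "torque": the same for the moment, N m; "grip_width": finger opening in m; "grip_force": force on a finger pad.
Only numpy, scipy, OpenCV 4.12 (cv2) and the standard library are available. Lean on these libraries where they do the work, as an engineer would, in place of code of your own. Each camera call takes 0.05 s, during which the arm holds its last target. There are 200 camera calls.

### The job

The tall white plate is standing in the slot of the open plate tank: draw it straight up out of the tank by its top edge and stand it upright in the free slot of the steel drying rack, beside the small plate. Then close the tank: slide the flat metal cover along the deck and over the tank until its far edge is under the lip, and press it down past the spring catch so that it lies level on its ledges. Never let the plate tip over, leave the small plate, beaker, bottle and tripod undisturbed, and let go of everything at the end.

Things in the scene. Friction and masses are not known exactly. Their poses are not given: they have to be found in the camera images.
- station: Fixed bench unit: a flat grey deck joined to an open grey tank. Origin on the table at mid-width, below the line where deck ends and tank begins; z up, +y points from deck to tank. Deck: x = -90 to 90 mm, y = -150 to 0, flat top z = 88 mm, bare but for the cover and the guides at its tank end. Tank: y = 0 to 125 mm, x = -63 to 63 mm, guide walls up to z = 98 mm.
- seat (a point): Centre of the cover's seat in the tank, axes as the station's, at station (0, 56.5, 71) mm: a recess 106 mm wide (x) by 113 mm long (y). The cover lies here on side and far-end ledges, 17 mm below the deck. Guide walls at both sides rise 27 mm above the ledges and go on over the deck's last 30 mm (10 mm above it), flaring from 53 to about 70 mm off the mid-line.
- lip (a point): Middle of the underside edge of the lip at the tank's far end, at station (0, 105, 85) mm. The lip overhangs the seat's last 8 mm, 14 mm above the ledges (cover: 8 mm), and its top is at z = 98 mm. The cover's front edge slides in below it until it meets the far wall at y = 113 mm.
- slot (a point): Middle of the plate's slot on the tank floor, at station (0, 60, 6) mm. Ribs on both side walls, up to station z = 66 mm, hold the plate upright with 1.5 mm play in y and 3 mm in x. The tank's opening is 84 mm (x) by 105 mm (y).
- catch (a joint): Spring catch: a 50 mm wide steel bar at the middle of the deck's tank-side edge, its top flush with the deck; a bevelled nose sticks out 4 mm over the seat. 0 = out, 0.006 m = pushed back (to -y). The pushed-in cover rests 6 to 9 degrees tilted, rear edge on this nose; 8 to 15 N down near its rear edge drives the nose back, the cover drops level and the nose springs out above it.
- cover: Loose flat metal cover, 100 mm (x) by 110 mm (y) by 8 mm, about 0.24 kg, no handle. Origin at the centre of its underside, z up. Starts flat on the deck, up to 25 mm off the mid-line and turned up to 0.25 rad from the station's axes. Pushed over the deck's edge, its front end tips down on to the ledges. Seated: origin at station x within 3 mm of 0, y = 55 to 58, z = 71 mm, level.
- panel: Loose stiff white plate standing on edge, 78 mm wide (x), 6 mm thick (y), 125 mm tall (z), about 0.15 kg. Origin at the centre of its lower edge, z up along its height. Starts in the tank's slot with its lower edge at station z = 6 mm, its top edge at 131 mm, its faces looking along the station's y.
- rack: Fixed steel drying rack, base 120 mm (x) by 110 mm (y), 12 mm thick; origin at the centre of its underside on the table. Two parallel slots along x, 12 mm wide, centred at y = +26 and y = -26 mm, between upright blocks (at x = -35 to -21 and 21 to 35 mm) that rise to z = 62 mm. A plate stands in a slot on the base's top, z = 12 mm. The slot at +y holds the small plate; the one at -y is free.
- spare: Bystander: loose small white plate standing in the rack's other slot, 70 mm wide (x), 6 mm thick (y), 90 mm tall (z), origin at the centre of its lower edge.
- tripod: Bystander: loose black steel tripod, 120 mm tall, 66 mm in radius, origin on the table at its axis. It and the rack stand one to the left and the other to the right of the station, either way round.
- beaker: Bystander: loose glass beaker, 68 mm across, 85 mm tall, origin at the centre of its underside. It and the bottle stand one beyond the station and the other further out to its +y side, either way round.
- bottle: Bystander: loose brown bottle, 60 mm across, 120 mm tall, origin at the centre of its underside, see the beaker.

How it is judged:
On the way, in this order (a step that is already met when the one before it is completed fails the run):
1. the plate stands released in a slot of the drying rack (z of panel in the frame of rack between 0.005 and 0.017 m and x of panel in the frame of rack between -0.045 and 0.045 m and y of panel in the frame of rack between -0.037 and -0.015 m and angle between panel's own z axis and vertical below 0.25 rad and contact force between the fingers and panel below 0.2 N), for 0.2 s.
2. the cover lies level on its ledges in the tank, below the catch (z of cover in the frame of station between 0.067 and 0.0735 m and angle between cover's own z axis and vertical below 0.03 rad and x of cover in the frame of station between -0.006 and 0.006 m and y of cover in the frame of station between 0.05 and 0.0645 m), for 0.2 s.
At the end, for the whole second after the job is handed in: Plate upright (within 0.25 rad) in the free rack slot, lower edge within 5 mm of the base, centred along the slot within 45 mm; cover on its ledges under lip and catch, level within 0.03 rad, at most 2.5 mm high; both released and at rest (all of step 1 and all of step 2 and linear speed of each of cover, panel below 0.02 m/s); the robot touches nothing.
It fails at once if the beaker is pushed more than 25 mm or knocked over (distance of beaker from where it was at the start of the episode above 0.025 m or angle between beaker's own z axis and vertical above 0.4 rad).
It fails at once if the bottle is pushed more than 25 mm or knocked over (distance of bottle from where it was at the start of the episode above 0.025 m or angle between bottle's own z axis and vertical above 0.4 rad).
It fails at once if the tripod is pushed more than 25 mm or knocked over (distance of tripod from where it was at the start of the episode above 0.025 m or angle between tripod's own z axis and vertical above 0.4 rad).
It fails at once if the small plate is pushed more than 25 mm or knocked over (distance of spare from where it was at the start of the episode above 0.025 m or angle between spare's own z axis and vertical above 0.4 rad).
It fails at once if the plate tips over (angle between panel's own z axis and vertical above 0.6 rad).
It also fails if it takes over 67 s, if anything falls off the work surface, if the arm or the gripper's body presses on something with over 40 N, if the wrist force passes 120 N, or if a joint passes its speed limit or range.

## Working session

There is one attempt and no reset: what is moved stays moved. The work goes in short steps, each a Python script; the robot and the scene stay as the last script left them, time stands still between calls to the robot, and variables do not carry over. Pictures are saved under pics/ and viewed, at most 10 in all, crops included, and the job is handed in when it is done.

```bash
mkdir -p pics; python3 - <<'E'
from workcell import r, optics
import cv2,numpy as np
for n in("top","side"):
    im,d=optics.get_image(n); cv2.imwrite(f"pics/{n}0.png",im[:,:,::-1]); np.savez(f"{n}0.npz",im=im,d=d)
    m=optics.camera_model(n); print(n,np.round(m["K"],1).tolist(),np.round(m["R"],3).tolist(),np.round(m["t"],3), "cam",-m["R"].T@m["t"])
s=r.read_state();print(s["time_s"],s["eef_pos"],s["eef_rot"],r.tip_extent)
E
```

```text
top [[359.0, 0.0, 256.8], [0.0, 359.0, 188.8], [0.0, 0.0, 1.0]] [[-0.002, -1.0, 0.02], [-0.992, -0.001, -0.124], [0.124, -0.02, -0.992]] [-0.008  0.616  0.911] cam [0.49885738 0.01077307 0.98032954]
side [[358.9, 0.0, 253.6], [0.0, 358.9, 198.6], [0.0, 0.0, 1.0]] [[-0.786, -0.618, 0.018], [-0.472, 0.581, -0.663], [0.399, -0.53, -0.748]] [0.486 0.358 0.765] cam [0.24549569 0.4970452  0.80090964]
0.1 [0.20994109 0.48084174 0.2556737 ] [ 2.04446119e-01  9.78877552e-01 -6.79881568e-04 -2.46357002e-04] 0.025
```

View pics/top0.png

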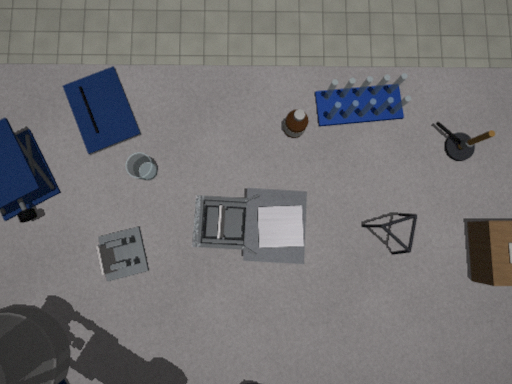

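View pics/side0.png

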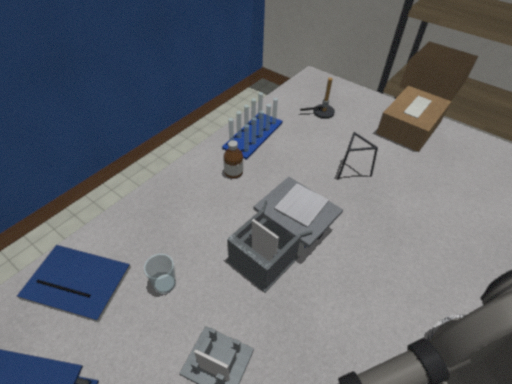

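The top view shows the tank at about (222,222), plate edge (221,222), cover (281,227), rack (123,253) with its small plate at the left, the tripod on the right, the beaker (141,166) and the bottle (297,122). Next I'll measure these from the point clouds.

```bash
cat > h.py <<'E'
import numpy as np,cv2
from workcell import r,optics,command_gripper
def cloud(n,im,d):
    m=optics.camera_model(n);v,u=np.mgrid[:384,:512]
    P=np.linalg.inv(m["K"])@np.stack([u.ravel(),v.ravel(),np.ones(u.size)])*d.ravel()
    X=(m["R"].T@(P-m["t"][:,None])).T.reshape(384,512,3)
    X[d==0]=np.nan
    return X
def proj(n,X):
    m=optics.camera_model(n);p=m["K"]@(m["R"]@np.asarray(X,float).T+m["t"][:,None]);return (p[:2]/p[2]).T
def pixat(n,uv,z):
    m=optics.camera_model(n);d=m["R"].T@np.linalg.inv(m["K"])@np.r_[uv,1.];c=-m["R"].T@m["t"];return c+d*(z-c[2])/d[2]
E
python3 - <<'E'
from h import *
for n in("top","side"):
    f=np.load(n+"0.npz");im,d=f["im"],f["d"];X=cloud(n,im,d)
    def rep(name,M):
        M=M&np.isfinite(X[...,2]);p=X[M]
        if len(p)<5: print(n,name,len(p));return
        rc=cv2.minAreaRect((p[:,:2]*1000).astype(np.float32))
        print(n,name,len(p),"z",np.round(np.percentile(p[:,2],[5,50,95]),4),"mean",np.round(p.mean(0),4),"rect",np.round(rc[0],1),np.round(rc[1],1),round(rc[2],1))
    x,y,z=X[...,0],X[...,1],X[...,2]
    st=(x>.25)&(x<.55)&(y>-.2)&(y<.25)
    bright=im.min(2)>165
    rep("cover",st&(z>.085)&(z<.105)&bright&(y<0.03))
    rep("deck",st&(z>.08)&(z<.105))
    rep("panel",st&(z>.105)&(z<.16))
    rep("paneltop",st&(z>.124)&(z<.137))
    rk=(x>.2)&(x<.42)&(y>.25)&(y<.48)
    rep("rackbase",rk&(z>.007)&(z<.02))
    rep("blocks",rk&(z>.055)&(z<.068))
    rep("spare",rk&(z>.085)&(z<.115))
a=cv2.imread("pics/top0.png");A=cv2.resize(a[180:280,180:320],None,fx=4,fy=4,interpolation=2);B=cv2.resize(a[220:285,90:155],None,fx=3,fy=3,interpolation=2)
s=cv2.imread("pics/side0.png");C=cv2.resize(s[320:384,170:260],(270,192),interpolation=2)
o=np.zeros((600,560,3),np.uint8);o[:400]=A;o[400:595,:195]=B;o[400:592,200:470]=C
cv2.imwrite("pics/c1.png",o)
E
```

```text
top cover 1445 z [0.0934 0.0958 0.0982] mean [ 0.5093 -0.0652  0.0958] rect [509.  -65.3] [ 80.7 110. ] 0.1
top deck 3523 z [0.0859 0.0943 0.0988] mean [ 0.4911 -0.026   0.0927] rect [495.5  12.3] [275.2 123.3] 86.8
top panel 87 z [0.1128 0.1302 0.1333] mean [0.52   0.0827 0.1278] rect [520.3  83.2] [ 6.3 58.8] 86.9
top paneltop 71 z [0.1279 0.1307 0.1334] mean [0.5195 0.0832 0.1308] rect [520.3  83.3] [ 6.3 58.8] 86.9
top rackbase 396 z [0.0091 0.012  0.0155] mean [0.3879 0.3439 0.0121] rect [330.4 400.1] [ 71.6 291.1] 46.4
top blocks 82 z [0.0567 0.0624 0.067 ] mean [0.3462 0.392  0.0624] rect [319.4 410.9] [ 34.  267.9] 55.0
top spare 38 z [0.0861 0.0997 0.1032] mean [0.4066 0.364  0.097 ] rect [309.  415.5] [ 13.  245.5] 62.4
side cover 957 z [0.0946 0.0967 0.0987] mean [ 0.508  -0.0676  0.0967] rect [508.6 -68.7] [ 83.4 106.3] 1.9
side deck 3138 z [0.0847 0.0948 0.0995] mean [ 0.4882 -0.0063  0.093 ] rect [493.5   7.7] [279.8 126.1] 86.7
side panel 201 z [0.1071 0.1238 0.1327] mean [0.5168 0.0817 0.122 ] rect [518.5  79.9] [ 8.5 62.9] 86.5
side paneltop 99 z [0.1245 0.1308 0.1335] mean [0.5179 0.081  0.1298] rect [518.8  79.9] [ 7.6 62.5] 85.3
side rackbase 511 z [0.0105 0.0127 0.0152] mean [0.4029 0.3214 0.0128] rect [401.5 327.4] [101.7  36.1] 90.0
side blocks 128 z [0.0568 0.0622 0.0655] mean [0.4127 0.3498 0.0619] rect [410.7 345.9] [17.3 60.3] 2.3
side spare 61 z [0.0868 0.101  0.1037] mean [0.4104 0.3602 0.0985] rect [411.  359.4] [19.6  6.2] 12.7
```

View pics/c1.png

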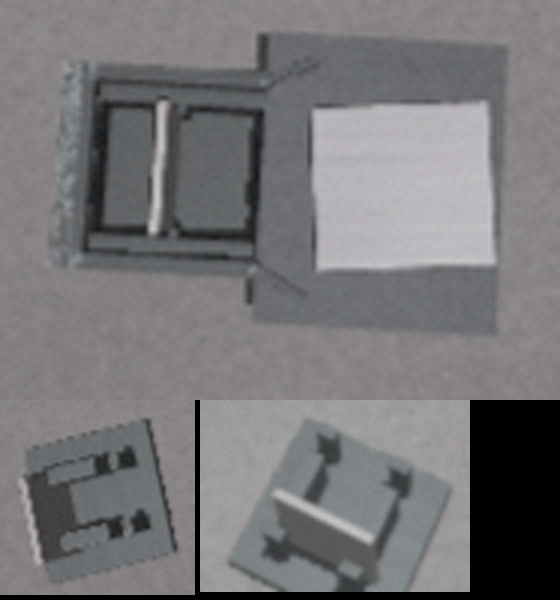

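The crop shows the plate standing at tank mid (155–165,165), the cover nearly aligned with the deck, and the rack's free slot on the side towards the station. My bounds clipped some of the regions, so I'll refit with wider ones.

```bash
python3 - <<'E'
from h import *
for n in("top","side"):
    f=np.load(n+"0.npz");im,d=f["im"],f["d"];X=cloud(n,im,d)
    def rep(name,M):
        M=M&np.isfinite(X[...,2]);M=cv2.morphologyEx(M.astype(np.uint8),cv2.MORPH_OPEN,np.ones((2,2)))>0
        k,l,s,_=cv2.connectedComponentsWithStats(M.astype(np.uint8))
        for i in np.argsort(-s[1:,4])[:(4 if name=="blocks" else 1)]+1:
            p=X[l==i]
            if len(p)<5: continue
            rc=cv2.minAreaRect((p[:,:2]*1000).astype(np.float32))
            c=p[:,:2]-p[:,:2].mean(0);w=np.linalg.svd(c,full_matrices=False)[2][0]
            print(n,name,len(p),"z",np.round(np.percentile(p[:,2],[5,50,95])*1e3,1),"mean",np.round(p.mean(0)*1e3,1),"rect",np.round(rc[0],1),np.round(rc[1],1),round(rc[2],1),"pca",round(np.degrees(np.arctan2(w[1],w[0])),1))
    x,y,z=X[...,0],X[...,1],X[...,2]
    st=(x>.3)&(x<.7)&(y>-.25)&(y<.25)
    bright=im.min(2)>145
    rep("cover",st&(z>.085)&(z<.11)&bright&(y<0.03))
    rep("deck+",st&(z>.07)&(z<.115)&(y<-0.01))
    rep("lipwall",st&(z>.08)&(z<.115)&(y>0.03))
    rep("paneltop",st&(z>.122)&(z<.14))
    rk=(x>.2)&(x<.55)&(y>.25)&(y<.48)
    rep("rackbase",rk&(z>.006)&(z<.12))
    rep("blocks",rk&(z>.055)&(z<.07))
    rep("spare",rk&(z>.085)&(z<.115))
E
```

```text
Traceback (most recent call last):
numpy.linalg.LinAlgError: SVD did not converge
```

```bash
cat > meas.py <<'E'
from h import *
def comps(X,M,k):
    M=(M&np.isfinite(X[...,2])).astype(np.uint8)
    n,l,s,_=cv2.connectedComponentsWithStats(M,connectivity=4)
    return [X[l==i] for i in np.argsort(-s[1:,4])[:k]+1]
def rep(tag,X,M,k=1):
    for p in comps(X,M,k):
        if len(p)<8: continue
        rc=cv2.minAreaRect((p[:,:2]*1000).astype(np.float32))
        c=p[:,:2]-p[:,:2].mean(0);w=np.linalg.svd(c,full_matrices=False)[2][0]
        print(tag,len(p),"z",np.round(np.percentile(p[:,2],[5,50,95])*1e3,1),"mean",np.round(p.mean(0)*1e3,1),"rect",np.round(rc[0],1),np.round(rc[1],1),round(rc[2],1),"pca",round(np.degrees(np.arctan2(w[1],w[0])),1))
E
python3 - <<'E'
from meas import *
for n in("top","side"):
    f=np.load(n+"0.npz");im,d=f["im"],f["d"];X=cloud(n,im,d)
    x,y,z=X[...,0],X[...,1],X[...,2]
    st=(x>.3)&(x<.7)&(y>-.25)&(y<.25)
    bright=im.min(2)>145
    for t,M,k in (("cover",st&(z>.085)&(z<.11)&bright&(y<0.03),1),("deck",st&(z>.07)&(z<.115)&(y<0.01),1),
     ("tank",st&(z>.08)&(z<.115)&(y>0.03),1),("paneltop",st&(z>.122)&(z<.14),1)):
        rep(n+" "+t,X,M,k)
    rk=(x>.2)&(x<.6)&(y>.22)&(y<.5)
    rep(n+" base",X,rk&(z>.006)&(z<.12)); rep(n+" blocks",X,rk&(z>.055)&(z<.068),4); rep(n+" spare",X,rk&(z>.085)&(z<.115))
E
```

```text
top cover 1779 z [93.3 95.8 98.2] mean [517.2 -64.5  95.8] rect [517.7 -64.6] [ 99.  108.8] 2.4 pca -88.5
top deck 4029 z [85.8 90.2 97.7] mean [519.9 -57.6  91.5] rect [520.2 -56.3] [141.6 180.3] 86.8 pca -179.3
top tank 813 z [ 93.5  97.8 100.3] mean [529.2 111.7  97.4] rect [528.7  88. ] [120.4 126.1] 86.9 pca 178.6
top paneltop 92 z [127.6 130.6 133.3] mean [528.5  82.6 130.5] rect [528.7  82.8] [ 6.3 75.5] 86.8 pca 176.4
top base 2062 z [ 9.6 13.6 96.3] mean [448.6 341.7  31. ] rect [448.6 345.8] [119.8 111.2] 14.5 pca -168.5
top blocks 249 z [57.4 61.9 65.6] mean [446.1 350.2  61.8] rect [445.5 347.3] [74.4 43.8] 14.1 pca -168.5
top blocks 84 z [55.8 62.  67.2] mean [231.9 484.7  61.6] rect [231.9 484.8] [65.6  6.8] 22.9 pca -156.7
top blocks 24 z [58.2 61.2 64.5] mean [430.3 303.8  61.2] rect [430.2 304.7] [12.2  9.7] 2.7 pca -161.1
top blocks 22 z [58.4 62.1 64.7] mean [484.6 317.4  62. ] rect [484.6 317.6] [ 9.2 12.5] 89.5 pca -167.3
top spare 223 z [ 86.3  98.7 112.4] mean [222.4 490.7  99.3] rect [225.6 491.2] [55.2 10.4] 17.9 pca -160.7
side cover 1209 z [94.6 96.7 98.7] 
[... 341 characters left out ...]
  80.8 129.1] rect [525.7  79.4] [ 8.3 77.4] 86.2 pca 176.6
side base 2843 z [10.8 14.  98.4] mean [443.9 345.2  32.5] rect [446.2 342.9] [120.3 110.3] 14.2 pca -134.4
side blocks 126 z [59.7 62.6 64.8] mean [419.2 332.4  62.3] rect [420.  332.9] [14.6 34. ] 14.4 pca 106.8
side blocks 119 z [59.  62.9 64.7] mean [473.6 345.8  62.5] rect [474.3 345.4] [14.3 31.4] 12.4 pca 103.4
side blocks 61 z [55.4 60.5 67.2] mean [432.2 367.2  61.5] rect [434.7 367.8] [69.4  4.1] 16.9 pca -165.3
side blocks 39 z [55.6 61.9 64.3] mean [410.  371.5  61.5] rect [410.4 371.3] [13.8  7.8] 15.5 pca -167.9
side spare 214 z [ 86.8 101.3 103.9] mean [434.6 366.2  98.6] rect [435.3 365.3] [69.6  7. ] 13.9 pca -165.8
```

Both views agree to about 3 mm and give a station yaw of about -3.3°, a rack yaw of 14.2° and heights as specified. I'm averaging the two views and moving on to the plate.

```bash
cat >> h.py <<'E'
def down(a): return [np.cos(a/2),np.sin(a/2),0,0]
YS=np.radians(-3.3); YR=np.radians(14.2)
def rot(a): return np.array([[np.cos(a),-np.sin(a)],[np.sin(a),np.cos(a)]])
PAN=np.array([.5272,.0811]); ORI=PAN-rot(YS)@[0,.06]; RACK=np.array([.4474,.3443])
def S(x,y): return ORI+rot(YS)@[x,y]
def K(x,y): return RACK+rot(YR)@[x,y]
def st(t=""):
    s=r.read_state();print(t,round(s["time_s"],2),np.round(s["eef_pos"],4),"F",np.round(s["contact_force"],1),"T",np.round(s["torque"],2),"grip",round(s["grip_width"],4),round(s["grip_force"],1))
E
python3 - <<'E'
from h import *
q=down(np.pi+YS)
command_gripper(.045)
r.reach([*PAN,.19],q); st("above")
print(r.move_straight([*PAN,.127],speed=.1,max_force=8)); st("down")
command_gripper(.0,50); st("grip")
print(r.move_straight([*PAN,.26],speed=.1,max_force=25)); st("up")
r.reach([*K(0,-.026),.26],down(np.pi+YR)); st("rack")
for n in("top","side"):
    im,d=optics.get_image(n); cv2.imwrite(f"pics/{n}1.png",im[:,:,::-1]); np.savez(f"{n}1.npz",im=im,d=d)
s=cv2.imread("pics/side1.png")[220:384,120:330];t=cv2.imread("pics/top1.png")[190:320,60:200]
o=np.zeros((400,800,3),np.uint8);a=cv2.resize(s,None,fx=2.1,fy=2.1);b=cv2.resize(t,None,fx=2.4,fy=2.4)
o[:a.shape[0],:a.shape[1]]=a;o[:b.shape[0],450:450+b.shape[1]]=b;cv2.imwrite("pics/c2.png",o)
E
```

```text
above 2.44 [0.5271 0.0819 0.1902] F [ 0.1 -0.9  0.4] T [0.05 0.04 0.03] grip 0.0452 0.0
False
down 3.23 [0.5276 0.0813 0.1275] F [-0.2 -0.2 -0.3] T [-0.03  0.    0.07] grip 0.0448 0.0
grip 3.66 [0.5276 0.081  0.1276] F [-0.8 -0.   3.4] T [-0.06 -0.01 -0.02] grip 0.0052 50.1
False
up 5.14 [0.5269 0.0811 0.2593] F [-0.1  0.1 -2.2] T [-0.03  0.02  0.04] grip 0.0053 49.3
rack 6.12 [0.4543 0.3182 0.2598] F [-0.9 -1.1 -1.5] T [ 0.06 -0.02  0.03] grip 0.0053 49.2
```

View pics/c2.png

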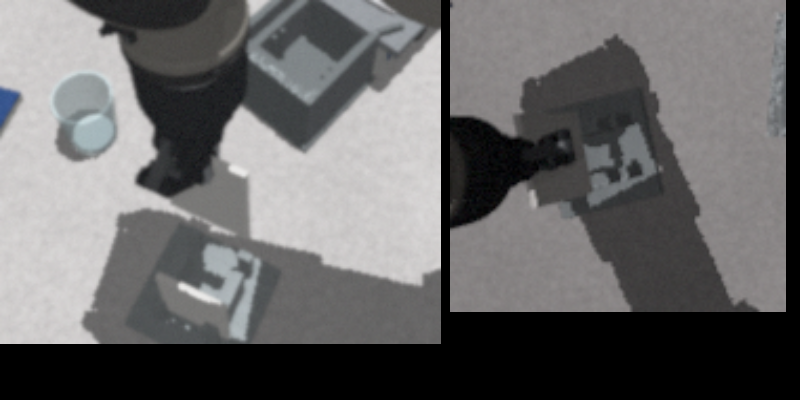

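The plate is held upright above the rack, below the gripper at (220,190) in the left panel. Next I'll check its plane against the rack in both views.

```bash
python3 - <<'E'
from meas import *
tc=np.array(r.read_state()["eef_pos"][:2])
for n in("top","side"):
    f=np.load(n+"1.npz");X=cloud(n,f["im"],f["d"])
    L=(X[...,:2]-RACK)@rot(YR); x,y,z=L[...,0],L[...,1],X[...,2]
    ok=np.isfinite(z)&(abs(x)<.06)
    for t,M in (("plate",ok&(z>.14)&(z<.22)&(abs(y+.026)<.02)&(abs(x)<.045)),("spare",ok&(z>.068)&(z<.095)&(abs(y-.026)<.012)&(abs(x)<.04))):
        if M.sum()<10: print(n,t,M.sum());continue
        p=np.c_[x[M],y[M],z[M]];p=p[abs(p[:,1]-np.median(p[:,1]))<.006]
        A=np.c_[p[:,0],p[:,2]-p[:,2].mean(),np.ones(len(p))];c=np.linalg.lstsq(A,p[:,1],rcond=None)[0]
        print(n,t,len(p),"xr",np.round(np.percentile(p[:,0],[1,99])*1e3,1),"zr",np.round(np.percentile(p[:,2],[1,99])*1e3,1),"face y",round(c[2]*1e3,2),"slopes",np.round(c[:2],3))
    # block tops, rack frame
    # use first picture (unobstructed)
    f=np.load(n+"0.npz");X=cloud(n,f["im"],f["d"]);L=(X[...,:2]-RACK)@rot(YR);x,y,z=L[...,0],L[...,1],X[...,2]
    M=np.isfinite(z)&(abs(z-.062)<.005)&(abs(x)<.045)&(abs(y)<.055)
    for sx in(-1,1):
        for lo,hi,t in((-.055,-.026,"near"),(-.026,.02,"mid")):
            m=M&(x*sx>.015)&(y>lo)&(y<hi)
            print(n,"block",sx,t,m.sum(),"y",np.round(np.percentile(y[m],[2,50,98])*1e3,1),"x",np.round(np.percentile(x[m],[3,97])*1e3,1))
    M=np.isfinite(z)&(abs(z-.012)<.006)&(abs(x)<.07)&(abs(y)<.065)
    print(n,"base x",np.round(np.percentile(x[M],[1,99])*1e3,1),"y",np.round(np.percentile(y[M],[1,99])*1e3,1))
print("tcp rack frame",(tc-RACK)@rot(YR))
E
```

```text
top plate 363 xr [-36.1  39.1] zr [141.  219.3] face y -28.17 slopes [ 0.    -0.004]
top spare 1
top block -1 near 23 y [-39.1 -34.8 -30.1] x [-32.8 -20.4]
top block -1 mid 90 y [-17.6   0.3  18.6] x [-32.9 -19.8]
top block 1 near 22 y [-39.2 -35.6 -30.9] x [23. 36.]
top block 1 mid 92 y [-17.9   0.2  19.8] x [22.7 35.9]
top base x [-57.5  60.7] y [-53.2  53.5]
side plate 550 xr [-39.8  33.8] zr [141.  218.5] face y -25.66 slopes [0.007 0.002]
side spare 130 xr [-39.8  27.5] zr [68.8 94.6] face y 26.12 slopes [-0.002 -0.001]
side block -1 near 32 y [-40.9 -36.4 -32.7] x [-36.6 -23.6]
side block -1 mid 124 y [-20.1  -4.4  10. ] x [-36.6 -23.4]
side block 1 near 30 y [-41.  -36.5 -33.2] x [19.7 32.5]
side block 1 mid 116 y [-20.4  -4.7   9.7] x [19.5 32.6]
side base x [-61.2  57.6] y [-54.7  53.2]
tcp rack frame [ 0.00050486 -0.02751154]
```

In both views the plate sits 1–2 mm low in rack y. That matches the TCP lag (-27.5 against -26 mm), so I'll settle the arm, then insert.

```bash
python3 - <<'E'
from h import *
def off(): return (np.array(r.read_state()["eef_pos"][:2])-RACK)@rot(YR)
t=np.array([0,-.026])
r.move_straight([*K(*t),.205],speed=.12); r.hold(.3); e=off(); print("settled",e)
c=t+(t-e)
print(r.move_straight([*K(*c),.165],speed=.05,max_force=5)); st("mid");print(off())
if r.read_state()["eef_pos"][2]<.17:
    print(r.move_straight([*K(*c),.131],speed=.04,max_force=5)); st("in");print(off())
E
```

```text
settled [ 0.00023976 -0.02592136]
False
mid 8.08 [0.4538 0.3191 0.1653] F [ 0.9  0.3 -0.5] T [ 0.04 -0.01  0.01] grip 0.0051 49.2
[ 1.18829366e-07 -2.59960595e-02]
True
in 8.82 [0.4531 0.3188 0.1336] F [-0.5 -0.5  5.2] T [-0.01  0.05  0.01] grip 0.0055 50.2
[-0.00072294 -0.02613399]
```

```bash
python3 - <<'E'
from h import *
p=r.read_state()["eef_pos"]
command_gripper(.035); st("rel")
r.move_straight([*p[:2],.20],speed=.12)
im,d=optics.get_image("side"); cv2.imwrite("pics/side2.png",im[:,:,::-1])
q=down(np.pi/2+YS)
r.reach([*S(0,-.087),.20],q); command_gripper(.05)
for n in("top","side"):
    im,d=optics.get_image(n); cv2.imwrite(f"pics/{n}2b.png",im[:,:,::-1])
print(r.move_straight([*S(-.002,-.087),.105],speed=.05,max_force=3)); st("touch")
z=r.read_state()["eef_pos"][2]
r.move_straight([*S(0,-.087),z+.03],speed=.1); st()
s=cv2.imread("pics/side2b.png")[120:384,120:400];t=cv2.imread("pics/top2b.png")[140:320,70:330]
o=np.zeros((420,800,3),np.uint8);a=cv2.resize(s,None,fx=1.5,fy=1.5);b=cv2.resize(t,None,fx=1.4,fy=1.4)
o[:a.shape[0],:a.shape[1]]=a;o[:b.shape[0],430:430+b.shape[1]]=b;cv2.imwrite("pics/c3.png",o)
E
```

```text
rel 9.21 [0.4526 0.3184 0.1328] F [-0.   0.1 -0. ] T [-0.02  0.03 -0.01] grip 0.035 0.0
True
touch 13.28 [ 0.5169 -0.0655  0.118 ] F [-0.7  1.3  6.3] T [ 0.06  0.18 -0.04] grip 0.0499 3.0
 13.73 [ 0.5187 -0.0656  0.1478] F [ 0.9 -0.   0.8] T [ 0.01  0.04 -0.01] grip 0.0497 0.0
```

View pics/c3.png

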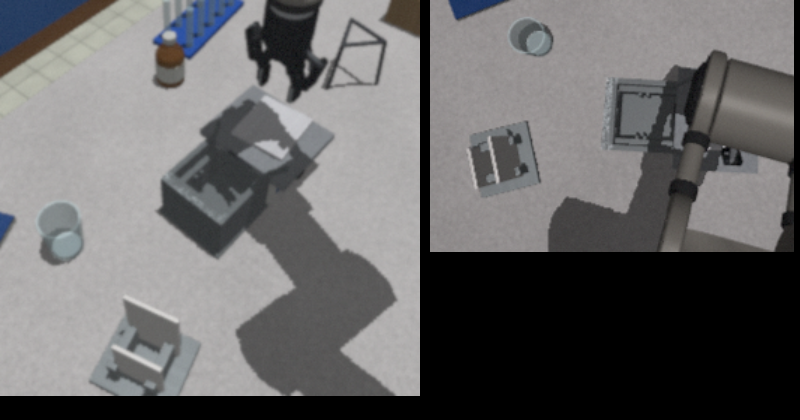

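The plate stands upright in the free slot at (150,320). The fingertips reach 22 mm below the TCP at this opening, so I can push the cover now.

```bash
python3 - <<'E'
from h import *
z=.1125
r.move_straight([*S(0,-.172),.150],speed=.2)
print(r.move_straight([*S(0,-.172),z],speed=.1,max_force=6)); st("low")
for y in (-.10,-.06,-.025,-.009):
    b=r.move_straight([*S(0,y),z],speed=.05,max_force=14); p=np.array(r.read_state()["eef_pos"][:2]); print(y,b,np.round((p-ORI)@rot(YS),4)); st()
    if b: break
p=(np.array(r.read_state()["eef_pos"][:2])-ORI)@rot(YS)
r.move_straight([*S(p[0],p[1]-.02),z],speed=.15)
r.move_straight([*S(0,p[1]-.02),.2],speed=.2)
r.reach([.40,-.22,.3],down(np.pi/2+YS)); st("away")
for n in("top","side"):
    im,d=optics.get_image(n); cv2.imwrite(f"pics/{n}3.png",im[:,:,::-1]);np.savez(f"{n}3.npz",im=im,d=d)
s=cv2.imread("pics/side3.png")[160:300,200:360];t=cv2.imread("pics/top3.png")[180:280,180:320]
o=np.zeros((420,800,3),np.uint8);a=cv2.resize(s,None,fx=2.4,fy=2.4);b=cv2.resize(t,None,fx=2.8,fy=2.8)
o[:a.shape[0],:a.shape[1]]=a;o[:b.shape[0],400:400+b.shape[1]]=b;cv2.imwrite("pics/c4.png",o)
E
```

```text
False
low 14.83 [ 0.514  -0.1499  0.1126] F [ 0.5 -0.3  0.5] T [-0.04  0.01 -0.02] grip 0.0503 0.0
-0.1 True [-0.0007 -0.1194]
 15.83 [ 0.5162 -0.098   0.1122] F [ 0.5  0.2 -0.6] T [-0.03 -0.04 -0.01] grip 0.0501 0.0
away 17.47 [ 0.4001 -0.2195  0.2987] F [ 0.6 -0.  -0.1] T [ 0.01 -0.03  0.02] grip 0.05 0.0
```

View pics/c4.png

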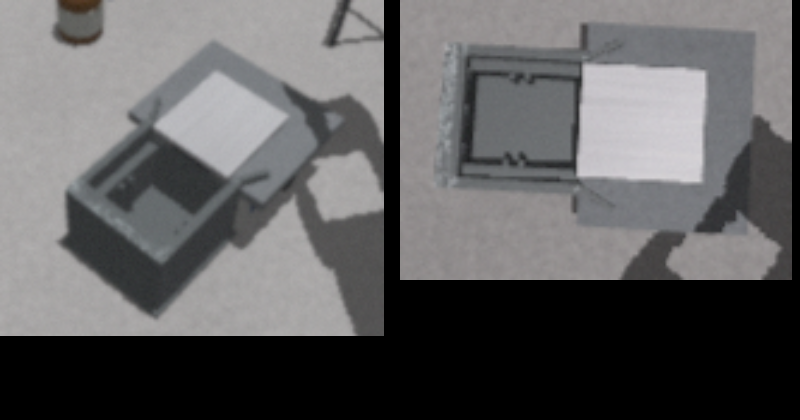

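The cover slid up square to the tank edge (front edge at x=582 in the right panel), and the stop was probably the guide contact or an impact. I'll continue more slowly.

```bash
python3 - <<'E'
from meas import *
for n in("top","side"):
    f=np.load(n+"3.npz");im=f["im"];X=cloud(n,im,f["d"]);x,y,z=X[...,0],X[...,1],X[...,2]
    p=comps(X,(im.min(2)>145)&(z>.085)&(z<.11)&(x<.62)&(y<.06)&(x>.44)&(y>-.12),1)[0]
    L=((p[:,:2]-ORI)@rot(YS)*1e3).astype(np.float32);rc=cv2.minAreaRect(L);print(n,np.round(rc[0],1),np.round(rc[1],1),round(rc[2],1),np.median(p[:,2]))
z=.1125
r.reach([*S(0,-.145),.16],down(np.pi/2+YS))
r.move_straight([*S(0,-.145),z],speed=.15,max_force=8); st("low")
for y in (-.10,-.06,-.025,-.012,-.006):
    b=r.move_straight([*S(0,y),z],speed=.03,max_force=20); p=np.array(r.read_state()["eef_pos"][:2]); print(y,b,np.round((p-ORI)@rot(YS),4)); st()
    if b: break
E
```

```text
top [  2.5 -51.9] [101.  111.4] 0.0 0.09579607461275229
side [  2.8 -57.6] [105.4 117.6] 0.0 0.09666809681419151
low 18.87 [ 0.5156 -0.1245  0.1136] F [-1.1  0.2  0.2] T [ 0.03 -0.01  0.  ] grip 0.0502 0.0
-0.1 False [ 0.0001 -0.1   ]
 20.52 [ 0.518  -0.0786  0.1125] F [ 0.2 -1.  -0.4] T [-0.01  0.01 -0.05] grip 0.0498 0.0
-0.06 False [-0.0001 -0.0599]
 22.0 [ 0.5202 -0.0386  0.1124] F [-0.7 -0.5 -0.6] T [-0.02  0.05  0.02] grip 0.0504 0.0
-0.025 False [ 0.    -0.025]
 23.32 [ 0.5223 -0.0038  0.1125] F [ 0.9  0.5 -0.1] T [-0.09 -0.02  0.02] grip 0.0498 0.0
-0.012 False [ 0.     -0.0117]
 23.9 [0.5231 0.0095 0.1125] F [-0.  -0.7 -0.4] T [ 0.04  0.05 -0.03] grip 0.0501 0.0
-0.006 False [-0.     -0.0058]
 24.25 [0.5234 0.0154 0.1125] F [-0.7 -0.   0.4] T [ 0.01 -0.04  0.07] grip 0.0501 0.0
```

```bash
python3 - <<'E'
from meas import *
r.move_straight([*S(0,-.03),.1125],speed=.2); r.move_straight([*S(0,-.06),.2],speed=.3)
r.reach([.40,-.22,.3],down(np.pi/2+YS)); st("away")
for n in("top","side"):
    im,d=optics.get_image(n); cv2.imwrite(f"pics/{n}4.png",im[:,:,::-1]);np.savez(f"{n}4.npz",im=im,d=d)
    X=cloud(n,im,d);x,y,z=X[...,0],X[...,1],X[...,2]
    p=comps(X,(im.min(2)>135)&(z>.07)&(z<.125)&(x<.62)&(x>.44)&(y>-.06)&(y<.16),1)[0]
    L=(p[:,:2]-ORI)@rot(YS);rc=cv2.minAreaRect((L*1e3).astype(np.float32))
    c=np.linalg.lstsq(np.c_[L,np.ones(len(L))],p[:,2],rcond=None)[0]
    print(n,len(p),np.round(rc[0],1),np.round(rc[1],1),round(rc[2],1),"yrange",np.percentile(L[:,1],[1,99])*1e3,"tilt deg",np.degrees(c[:2]),"z at y=0,100",c[2],c[2]+.1*c[1])
s=cv2.imread("pics/side4.png")[160:300,200:360];t=cv2.imread("pics/top4.png")[180:280,180:320]
o=np.zeros((420,800,3),np.uint8);a=cv2.resize(s,None,fx=2.4,fy=2.4);b=cv2.resize(t,None,fx=2.8,fy=2.8)
o[:a.shape[0],:a.shape[1]]=a;o[:b.shape[0],400:400+b.shape[1]]=b;cv2.imwrite("pics/c5.png",o)
E
```

```text
away 25.93 [ 0.4002 -0.2191  0.2989] F [-0.4  0.  -0.4] T [-0.02 -0.01 -0.03] grip 0.0502 0.0
top 1622 [ 2.1 55.9] [100.6 100.9] 0.1 yrange [  6.52081719 105.26488966] tilt deg [ 0.38359384 -6.2872576 ] z at y=0,100 0.09137142183054772 0.08039808722811889
side 1365 [-2.9 51.1] [106.2 107.6] 0.6 yrange [ 2.88179609 97.26620699] tilt deg [-0.19578726 -5.27189239] z at y=0,100 0.09110508976615064 0.08190390176996555
```

View pics/c5.png

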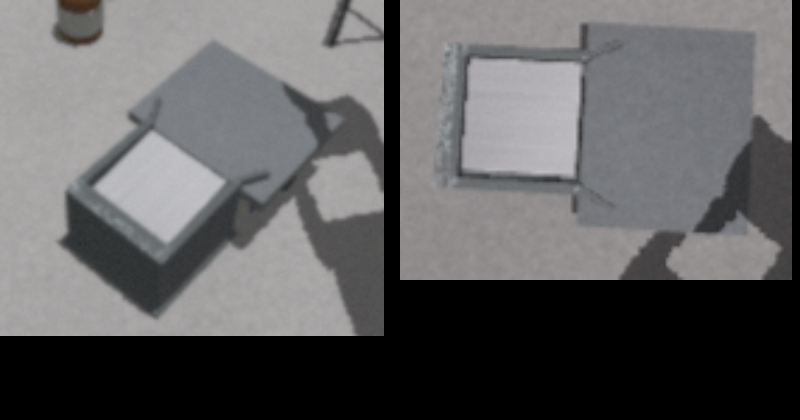

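The cover lies under the lip, tilted about 6° with its rear edge on the catch, as it should. Now I'll press it down near the rear edge.

```bash
python3 - <<'E'
from meas import *
q=down(np.pi/2+YS)
r.reach([*S(0,.020),.16],q); r.move_straight([*S(0,.020),.125],speed=.1)
print(r.move_straight([*S(0,.020),.0985],speed=.03,max_force=28)); st("press")
if r.read_state()["eef_pos"][2]>.104:
    print(r.move_straight([*S(0,.020),.0985],speed=.03,max_force=40)); st("press2")
r.hold(.2); st()
r.move_straight([*S(0,.020),.2],speed=.15)
r.reach([.40,-.22,.3],q); st("away")
for n in("top","side"):
    im,d=optics.get_image(n); cv2.imwrite(f"pics/{n}5.png",im[:,:,::-1])
    X=cloud(n,im,d);x,y,z=X[...,0],X[...,1],X[...,2]
    p=comps(X,(im.min(2)>120)&(z>.065)&(z<.093)&(x<.62)&(x>.44)&(y>-.06)&(y<.16),1)[0]
    L=(p[:,:2]-ORI)@rot(YS);rc=cv2.minAreaRect((L*1e3).astype(np.float32))
    c=np.linalg.lstsq(np.c_[L,np.ones(len(L))],p[:,2],rcond=None)[0]
    print(n,len(p),np.round(rc[0],1),np.round(rc[1],1),round(rc[2],1),"tilt deg",np.degrees(c[:2]),"z at y=0,100",c[2],c[2]+.1*c[1])
s=cv2.imread("pics/side5.png")[160:384,170:360];t=cv2.imread("pics/top5.png")[180:300,80:320]
o=np.zeros((420,800,3),np.uint8);a=cv2.resize(s,None,fx=1.8,fy=1.8);b=cv2.resize(t,None,fx=1.8,fy=1.8)
o[:a.shape[0],:a.shape[1]]=a;o[:b.shape[0],360:360+b.shape[1]]=b;cv2.imwrite("pics/c6.png",o)
E
```

```text
True
press 28.53 [0.5247 0.0412 0.101 ] F [-1.1 -0.   6.4] T [-0.01  0.14 -0.  ] grip 0.0498 3.1
 28.73 [0.5247 0.0412 0.101 ] F [-2.1 -0.1  5.9] T [-0.04  0.1  -0.03] grip 0.05 2.8
away 30.73 [ 0.4003 -0.2193  0.2994] F [0.2 0.2 0.5] T [ 0.02 -0.04 -0.04] grip 0.05 0.0
top 1673 [ 2.1 55. ] [102.  103.2] 0.1 tilt deg [0.46704953 0.16541664] z at y=0,100 0.07859208766485153 0.07888079417234245
side 1315 [  4.5 -41.8] [171.6  78.2] 3.1 tilt deg [ 0.04253986 -0.08945417] z at y=0,100 0.08863082624817277 0.08847469927384896
```

View pics/c6.png

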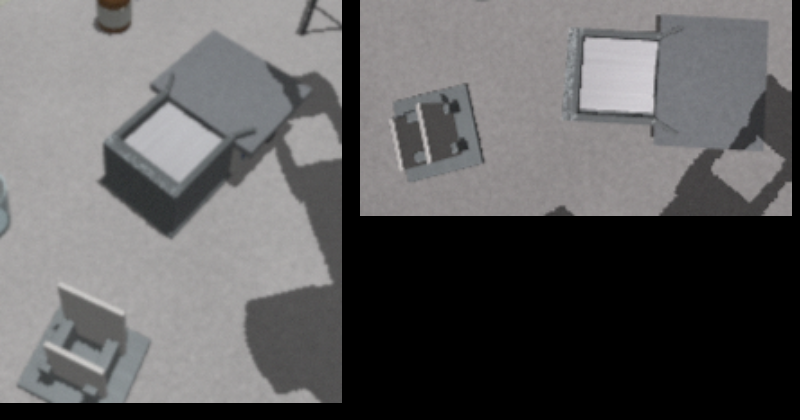

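The cover lies level (top surface at 78.7 mm, 79 expected), the plate stands upright in its slot (right panel, 425,133), and the arm is clear. The side-view fit picked up the deck instead of the cover, so I'm relying on the top view here. Handing in.

```bash
python3 -c "
from workcell import r
print(r.finish_job())"
```

```text
the job is handed in; nothing more can be done
None
```

I handed the job in at about 31 s: the last pictures show the tall plate upright in the rack's free slot and the cover level in the tank below the catch, with everything let go; no verdict was returned.

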